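Slide the filter home under the focuser tube

ROBOT

A 6-joint arm with a two-finger parallel gripper is mounted at the origin on the work surface. World frame = base frame: x ahead of the robot, y to its left, z up, the work surface at z = 0. Lengths are in mm, angles in degrees, forces in N, time in s.
With the tool pointing down it reaches from about 350 to 850 mm from the base axis. Payload 8.1 kg.
Tool frame: the origin (TCP) lies between the finger pads; the fingertips stand 22 mm ahead of it and the grasp point (between the pads) lies 3 mm ahead of it; z points along the fingers, y is the direction in which the jaws open and shut (so a half turn about z gives the same grasp; the last joint's range is limited). The gripper opens to 85 mm and grips with 20 to 120 N. Pads are 22 mm wide; open, the fingers measure 114 mm over their backs; the gripper's body (76 mm by 85 mm) begins 54 mm behind the grasp point. The pads swing forward as they close: fully open they stand 13 mm farther back than shut.
Start: joints at [69.42, 7.471, 85.268, -0, 87.261, -4.893], TCP at [162.213, 577.661, 253.292] pointing down, gripper open.
Joint ranges: [-169.43, 169.43], [-51.17, 129.36], [1.28, 143.12], [-76.62, 256.62], [0, 156.53], [-152.29, 152.29]. Speed limits (degrees/s): [136.94, 136.94, 159.86, 180, 180, 180].

INTERFACE

Orientations are given as [roll, pitch, yaw] about the fixed x, y, z axes, in that order (R = Rz(yaw) Ry(pitch) Rx(roll)).
In Python, from bench import r gives the robot as it stands.
- The arm moves only by the tool drive_tool, never from a script. Its argument "moves" is a list of rows, each a list of 2 entries, a list of its own where there are three numbers: the shift along the world's x, y, z in mm, then the turn about the world's z in degrees. A call has exactly 8 rows; each row is the pose to reach, as a shift and turn from the pose commanded when the call began; what a row does not reach only later rows make up. A row lasts 1/12 s, in which the tool goes at most 41.7 mm and 7.16 degrees, less where a joint would pass 70% of its speed; a pose out of reach is approached as far as the arm can. A call with a gripper value outside its range is refused whole. "fingers" is the finger opening in mm, from 0 to 85.4, set as the call begins (left out, the last holds). The fingers move at their own pace and stop on an object; "squeeze" is the grip in N (left out, the last holds). Time passes only in rows, so rows that repeat a pose let the fingers close, or fill a call up. It gives the time, the measured TCP pose, the force and the opening at its end, in the units of the state.
- r.sense(): the state, without advancing time (a new reading comes with each control period).
- r.snapshot(name): name is "scene" or "top"; returns a dict with "pixels" (480x640x3 uint8, red, green, blue), "camera_matrix" (3x3 intrinsics, pixels), "xyz" and "orientation" of the camera in the world. Camera axes: x right, y down, z forward; pixel columns grow to the right and rows downward; lengths in mm; the calibration is good to about 2 mm. A picture is of the moment at which its call begins. There is no depth.
- r.hand_in(): hands the job in, once; it reports no verdict.
The state is a dict: "time": time; "joint_pos": joint angles; "qd": joint speeds; "joint_efforts": joint torques, N m; "tool_pos": TCP position; "tcp_rot": TCP orientation; "ft_force": force on the tool from outside, world axes, zero at the start; "wrist_torque": the same for the moment, N m; "finger_gap": finger opening in mm.
Only numpy, scipy, OpenCV 4.12 (cv2) and the standard library are available. Lean on these libraries where they do the work, as an engineer would, in place of code of your own. Each camera call takes 0.05 s, during which the arm holds its last target.

TASK

Two aluminium slide units lie on the cherry board. Bring the clear filter under its tube: slide the red grip all the way towards the tube, up against its end stop, and let go. Leave the black grip where it is and do not disturb the loose glass filter disc on the board.

Things in the scene. Friction and masses are not known exactly. Their poses are not given: they have to be found in the camera images.
- filter_grip (a point): Mid-height of the red upright grip post: 22 mm wide across the slide (x), 16 mm along it (y), from a dark foot (16 mm wide) 24 mm below this point to 18 mm above. Moves only along its own +y (level, towards the unit's tube), 100 mm travel, starts 0 to 45 mm along; takes about 2 N, stays where left. Base side rails are 30 mm below, the board's top 48 mm below this point.
- filter_home (a point): Fixed on that slide's aluminium base (70 x 260 mm): where filter_grip is when the red grip's foot, reaching 30 mm ahead of the post's centre, is hard against the yellow stop bar. +y is the sliding direction. The bridge beyond the bar is 22 mm below this point; the upright tube on it is 58 mm across, its axis 95 mm ahead, its top 12 mm above.
- shutter_grip (a point): The same point on the black grip of a second slide unit of identical shape and size, with a black blank in place of the clear filter. To be left where it is; it moves just as easily.
- glass_center (a point): Centre of the loose glass filter disc in a steel rim, 52 mm across and 8 mm thick, lying flat on the cherry board on the robot's side of the slides. To be left alone.

How it is judged:
By the outcome, as a careful person would: the job done as asked, in the order asked, and still so for the second after the job is handed in, with the robot touching nothing.
It also fails if it takes over 32 s, if anything falls off the work surface, if the arm or the gripper's body presses on something with over 40 N, if the wrist force passes 120 N, or if a joint passes its speed limit or range.

## Working session

There is one attempt and no reset: what is moved stays moved. The work goes in short steps, Python scripts to look and compute and a tool call to move; the robot and the scene stay as the last step left them, time stands still between calls to the robot, and variables do not carry over. Pictures are saved under pics/ and viewed, and the job is handed in when it is done.

Besides the shell and the picture viewer there is one more tool, called after "Call:" in YAML: its name, and indented under it one key for each argument. drive_tool: Moves the arm, as the interface text tells. Its arguments: {"type":"object","properties":{"moves":{"type":"array","items":{"type":"array"}},"fingers":{"type":"number"},"squeeze":{"type":"number"}},"required":["moves"]}

```bash
mkdir -p pics; python3 - <<'E'
from bench import r
import cv2,json,numpy as np
for n in("scene","top"):
    s=r.snapshot(n)
    cv2.imwrite(f"pics/{n}0.png",s["pixels"][:,:,::-1])
    d={k:np.array(s[k]).tolist() for k in("camera_matrix","xyz","orientation")}
    json.dump(d,open(f"{n}.json","w"));print(n,d)
s=r.sense();print(s)
E
```

```text
scene {'camera_matrix': [[433.820827853265, 0.0, 316.7205676522721], [0.0, 433.820827853265, 241.6296773708642], [0.0, 0.0, 1.0]], 'xyz': [1146.142455825781, 7.633801055171439, 600.7843047855276], 'orientation': [-128.14586215338505, 1.2153632410939692, 93.51558244265955]}
top {'camera_matrix': [[451.4277192066265, 0.0, 320.19194312326584], [0.0, 451.4277192066265, 238.20621005669818], [0.0, 0.0, 1.0]], 'xyz': [433.7519152814277, -56.10926857318279, 894.6770830585178], 'orientation': [-175.89836030479623, 0.482519579008295, -89.30071779885608]}
{'time': 0.1, 'joint_pos': array([ 6.94178819e+01,  7.51103467e+00,  8.53252839e+01, -9.62856927e-04,
        8.72610930e+01, -4.89347303e+00]), 'qd': array([-0.07363504, -0.08071174, -0.12775552, -0.06668923,  0.05320302,
       -0.11688246]), 'joint_efforts': array([ 8.62619363e-04, -5.70960224e+01, -5.01932895e+01, -2.60139786e-04,
        8.41456815e-03, -5.43428223e-05]), 'tool_pos': array([162.06767097, 577.20756237, 252.32514349]), 'tcp_rot': array([-1.79902861e+02, -7.35136131e-03,  1.64311396e+02]), 'ft_force': array([-0.0387226 ,  0.8051669 ,  0.74737904]), 'wrist_torque': array([0.03815003, 0.03440948, 0.01803203]), 'finger_gap': 85.6047927995323}
```

View pics/scene0.png

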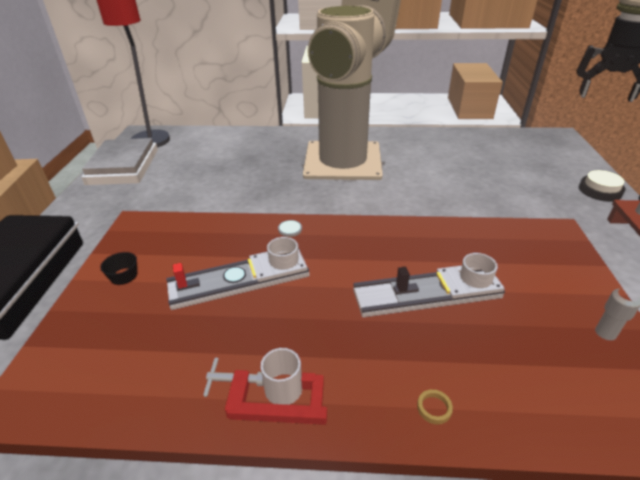

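View pics/top0.png

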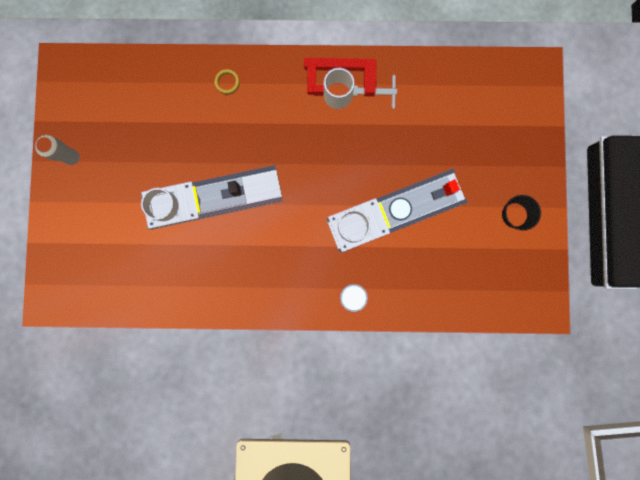

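The top view has the red grip at about (451,187) and its yellow bar at about (384,214), with the tube at (352,227). The black grip is at (235,188) and the loose disc at (354,298). I'll enlarge the red unit.

```bash
python3 - <<'E'
import cv2
a=cv2.imread("pics/top0.png")[155:265,320:480];cv2.imwrite("pics/topc.png",cv2.resize(a,None,fx=5,fy=5,interpolation=cv2.INTER_CUBIC))
a=cv2.imread("pics/scene0.png")[215:315,155:320];cv2.imwrite("pics/scenec.png",cv2.resize(a,None,fx=4.8,fy=4.8,interpolation=cv2.INTER_CUBIC))
E
```

```text
(no output)
```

View pics/topc.png

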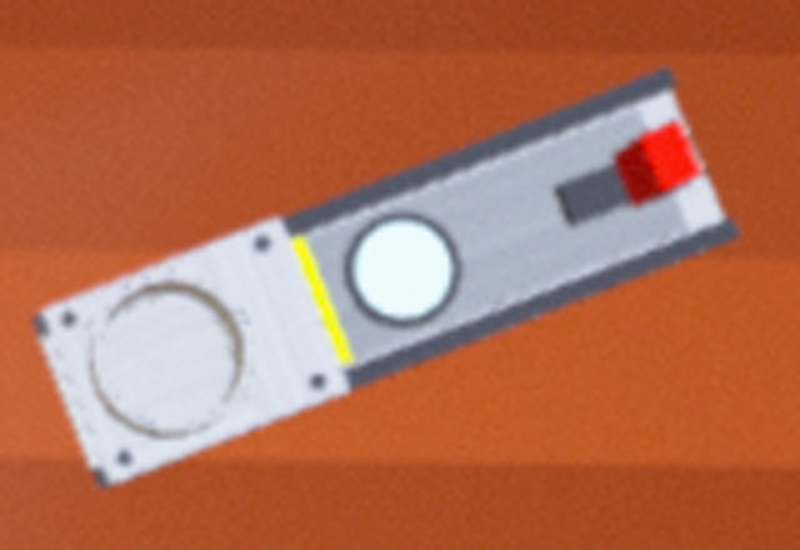

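View pics/scenec.png

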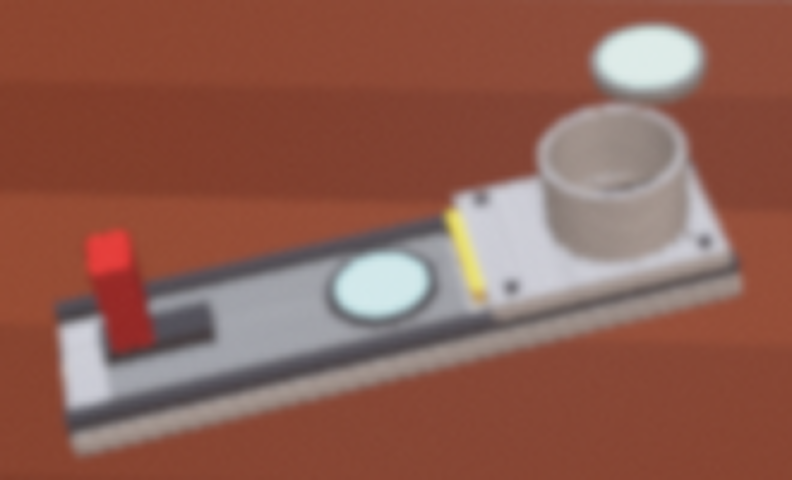

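```bash
cat > h.py <<'E'
import json,numpy as np
from scipy.spatial.transform import Rotation as R
def cam(n):
    d=json.load(open(f"{n}.json"));return np.array(d["camera_matrix"]),np.array(d["xyz"]),R.from_euler("xyz",d["orientation"],degrees=True).as_matrix()
def ray(n,p):
    K,c,Q=cam(n);return c,Q@np.linalg.solve(K,[p[0],p[1],1])
def atz(n,p,z):
    c,d=ray(n,p);return c+d*(z-c[2])/d[2]
def tri(a,b):
    c1,d1=ray("top",a);c2,d2=ray("scene",b)
    s=np.linalg.lstsq(np.c_[d1,-d2],c2-c1,rcond=None)[0]
    x,y=c1+s[0]*d1,c2+s[1]*d2;return (x+y)/2,np.linalg.norm(x-y)
T=lambda x,y:(320+(x+.5)/5-.5,155+(y+.5)/5-.5)
S=lambda x,y:(155+(x+.5)/4.8-.5,215+(y+.5)/4.8-.5)
def proj(n,X):
    K,c,Q=cam(n);q=K@(Q.T@(np.array(X)-c));return q[:2]/q[2]
E
python3 - <<'E'
from h import *
np.set_printoptions(precision=1,suppress=True)
print("post top",tri(T(668,155),S(110,251)))
print("tip of foot near-tube", tri(T(567,205),S(212,320)))
print("disc on slide",tri(T(404,269),S(381,285)))
ya=tri(T(300,238),S(453,213));yb=tri(T(346,360),S(482,296));print("yellow ends",ya,yb)
print("tube top",tri(T(167,360),S(613,150)))
print("loose",tri((354,298),(290,228)))
# base corners
print("rail right end corners",tri(T(668,70),S(58,312)),tri(T(738,232),S(70,422)))
print("bridge right corners",tri(T(285,218),S(455,195)),tri(T(350,388),S(500,318)))
print("bridge left top",tri(T(37,312),S(690,165)),tri(T(100,485),S(738,258)))
E
```

```text
post top (array([ 587.5, -284.2,   97.4]), np.float64(0.4815059617985195))
tip of foot near-tube (array([ 576.5, -258.2,   53.2]), np.float64(1.7874791389221298))
disc on slide (array([ 551.9, -197.6,   51. ]), np.float64(1.4334062953562698))
yellow ends (array([ 557.5, -158. ,   94. ]), np.float64(8.044131048810794)) (array([ 519.8, -173.9,   16.8]), np.float64(15.170625129945531))
tube top (array([ 512.9, -107.1,   90.2]), np.float64(0.14887733206090803))
loose (array([ 382.6, -111.8,   36.1]), np.float64(3.12371607413129))
rail right end corners (array([ 619.6, -288.9,   96.1]), np.float64(7.498517910098408)) (array([ 575. , -335.1,   -6.8]), np.float64(13.530429476762265))
bridge right corners (array([ 562.8, -152.9,  107.4]), np.float64(11.61256300281977)) (array([ 510.2, -174.4,   -4.3]), np.float64(23.43390883804671))
bridge left top (array([529.6, -67.5,  97.6]), np.float64(14.532588084720269)) (array([470.9, -75.5,  -2.8]), np.float64(22.46541641480751))
```

```bash
python3 - <<'E'
from h import *
np.set_printoptions(precision=1,suppress=True)
ya=tri(T(300,238),S(482,296));yb=tri(T(346,360),S(453,213));print("yellow ends",ya,yb)
a=tri(T(668,70),S(70,415));b=tri(T(738,232),S(58,305));print("rail right end corners",a,b)
print("bridge right corners",tri(T(285,218),S(500,318)),tri(T(350,388),S(455,195)))
print("bridge left",tri(T(37,312),S(738,258)),tri(T(100,485),S(690,165)))
for z0 in (32,36):  # board height guesses: features at known heights
    zt=z0+48
    P=atz("top",T(668,155),zt+18); tube=atz("top",T(167,360),zt+12)
    print(z0,P,tube,"yaw of axis",np.degrees(np.arctan2(*(tube-P)[[1,0]])),np.linalg.norm((tube-P)[:2]))
    e=[atz("top",T(*q),zt-30) for q in((668,70),(738,232))]
    br=[atz("top",T(*q),zt-22) for q in((285,218),(350,388),(37,312),(100,485))]
    y=[atz("top",T(*q),zt-22) for q in((300,238),(346,360),(293,240),(340,362))]
    m=sum(e)/2; l=(br[2]+br[3])/2
    print(" end",m,"bridge L",l,"len",np.linalg.norm((m-l)[:2]),np.degrees(np.arctan2(*(l-m)[[1,0]])),"w",np.linalg.norm(e[0]-e[1]))
    rb=(br[0]+br[1])/2;print(" bridge edge mid",rb,"yellow mid",sum(y)/4, "foot tip",atz("top",T(567,205),zt-20))
E
```

```text
yellow ends (array([ 562.3, -156.5,   56.2]), np.float64(4.181571055081803)) (array([ 516.6, -174.7,   58.7]), np.float64(1.5645440075945565))
rail right end corners (array([ 628.3, -296.7,   53. ]), np.float64(1.5510774766440545)) (array([ 567.3, -322.9,   50.3]), np.float64(2.1148958723975873))
bridge right corners (array([ 570.2, -150. ,   52.3]), np.float64(6.925281597415065)) (array([ 506.1, -176. ,   59.4]), np.float64(1.9115532191909268))
bridge left (array([533.8, -59. ,  53.6]), np.float64(3.062236107429525)) (array([469.5, -83.9,  48. ]), np.float64(2.0345221870766688))
32 [ 587.4 -284.3   98. ] [ 512.7 -107.    92. ] yaw of axis 112.85226714623629 192.43522410805974
 end [ 598.4 -311.2   50. ] bridge L [501.3 -72.6  58. ] len 257.61052790453505 112.14324825473112 w 66.7170695975462
 bridge edge mid [ 538.1 -165.    58. ] yellow mid [ 539.2 -165.8   58. ] foot tip [ 575.5 -257.5   60. ]
36 [ 586.6 -283.1  102. ] [ 512.3 -106.7   96. ] yaw of axis 112.85167209964783 191.46612609950253
 end [ 597.6 -310.    54. ] bridge L [501.  -72.5  62. ] len 256.39244723485274 112.14381868440262 w 66.40112841275183
 bridge edge mid [ 537.6 -164.4   62. ] yellow mid [ 538.7 -165.3   62. ] foot tip [ 574.8 -256.5   64. ]
```

Call:
drive_tool:
  moves:
    - [[8, -15, 0], -2]
    - [[22, -45, 0], -5]
    - [[40, -82, 0], -9]
    - [[58, -119, 0], -13]
    - [[76, -156, 0], -17]
    - [[94, -193, 0], -21]
    - [[112, -230, 0], -25]
    - [[130, -267, 0], -29]
  fingers: 0
  squeeze: 40

```text
time: 0.77
tool_pos: [292.3, 308.8, 252.9]
tcp_rot: [-180.0, 0.0, 135.2]
ft_force: [1.7, 1.8, -0.7]
finger_gap: 0.3
```

Call:
drive_tool:
  moves:
    - [[18, -37, 0], -4]
    - [[36, -74, 0], -8]
    - [[54, -111, 0], -12]
    - [[72, -148, 0], -16]
    - [[90, -185, 0], -20]
    - [[108, -222, 0], -23]
    - [[126, -259, 0], -23]
    - [[144, -296, 0], -23]

```text
time: 1.43
tool_pos: [436.4, 12.5, 253.1]
tcp_rot: [180.0, -0.0, 112.3]
ft_force: [1.0, 1.0, 0.2]
finger_gap: -0.1
```

Call:
drive_tool:
  moves:
    - [[18, -37, 0], 0]
    - [[36, -74, 0], 0]
    - [[54, -111, 0], 0]
    - [[72, -148, 0], 0]
    - [[90, -185, 0], 0]
    - [[108, -222, 0], 0]
    - [[126, -259, 0], 0]
    - [[144, -290, 0], 0]

```text
time: 2.1
tool_pos: [580.3, -278.0, 252.4]
tcp_rot: [-180.0, -0.0, 112.2]
ft_force: [0.1, -0.7, 1.0]
finger_gap: 0.1
```

Call:
drive_tool:
  moves:
    - [[12, -24, 0], 0]
    - [[22, -43, -10], 0]
    - [[22, -43, -40], 0]
    - [[22, -43, -70], 0]
    - [[22, -43, -100], 0]
    - [[22, -43, -125], 0]
    - [[22, -43, -135], 0]
    - [[22, -43, -135], 0]

```text
time: 2.77
tool_pos: [599.9, -316.9, 113.8]
tcp_rot: [-179.8, -0.3, 112.3]
ft_force: [-1.0, 0.3, -0.2]
finger_gap: -0.1
```

```bash
python3 - <<'E'
from bench import r
import cv2
a=r.snapshot("top")["pixels"][:,:,::-1][145:275,310:520];b=r.snapshot("scene")["pixels"][:,:,::-1][165:315,125:335]
cv2.imwrite("pics/t1.png",cv2.resize(cv2.vconcat([a,b]),None,fx=2.1,fy=2.1,interpolation=cv2.INTER_CUBIC));s=r.sense();print(s["tool_pos"],s["ft_force"])
E
```

```text
[ 602.46306962 -318.46617035  119.0814824 ] [0.36235748 0.357826   1.06355894]
```

View pics/t1.png

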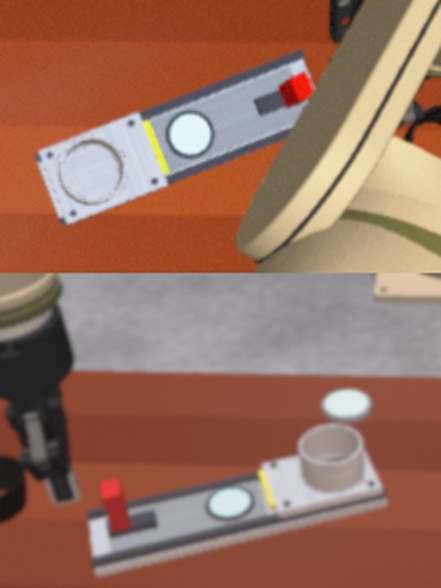

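Scene crop: the shut fingers hang clear behind the red post, whose base is at (118,530), and are lined up with the slide. Next I descend and push along the slide at 112.3°.

Call:
drive_tool:
  moves:
    - [[0, 0, -15], 0]
    - [[0, 0, -28], 0]
    - [[0, 0, -28], 0]
    - [[-2, 5, -28], 0]
    - [[-4, 9, -28], 0]
    - [[-6, 14, -28], 0]
    - [[-8, 19, -28], 0]
    - [[-9, 23, -28], 0]

```text
time: 3.53
tool_pos: [593.2, -295.1, 91.0]
tcp_rot: [180.0, 0.1, 112.3]
ft_force: [-0.7, -2.2, -0.4]
finger_gap: 0.2
```

Call:
drive_tool:
  moves:
    - [[-2, 5, 0], 0]
    - [[-4, 10, 0], 0]
    - [[-6, 15, 0], 0]
    - [[-8, 20, 0], 0]
    - [[-10, 25, 0], 0]
    - [[-12, 30, 0], 0]
    - [[-14, 35, 0], 0]
    - [[-16, 40, 0], 0]

```text
time: 4.2
tool_pos: [577.1, -254.8, 90.4]
tcp_rot: [180.0, 0.0, 112.3]
ft_force: [0.6, -2.2, 1.3]
finger_gap: 0.1
```

```bash
python3 - <<'E'
from bench import r
import cv2
a=r.snapshot("top")["pixels"][:,:,::-1][145:275,310:520];b=r.snapshot("scene")["pixels"][:,:,::-1][165:315,125:335]
cv2.imwrite("pics/t2.png",cv2.resize(cv2.vconcat([a,b]),None,fx=2.1,fy=2.1,interpolation=cv2.INTER_CUBIC));s=r.sense();print(s["tool_pos"],s["ft_force"])
E
```

```text
[ 576.80751197 -254.12560231   90.02707858] [-0.06096748 -0.40430539  0.31785844]
```

View pics/t2.png

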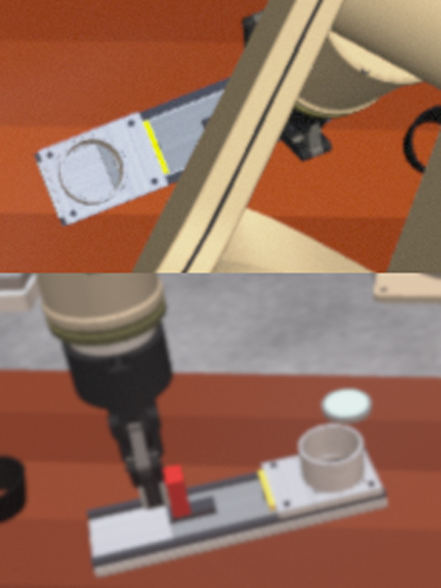

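The post is being pushed along cleanly, and the disc is entering the tube. About 47 mm remains.

Call:
drive_tool:
  moves:
    - [[-2, 5, 0], 0]
    - [[-4, 10, 0], 0]
    - [[-6, 15, 0], 0]
    - [[-8, 20, 0], 0]
    - [[-10, 25, 0], 0]
    - [[-12, 30, 0], 0]
    - [[-14, 34, 0], 0]
    - [[-15, 37, 0], 0]

```text
time: 4.97
tool_pos: [561.9, -217.7, 90.2]
tcp_rot: [-180.0, -0.0, 112.3]
ft_force: [0.3, -2.2, -0.2]
finger_gap: 0.1
```

Call:
drive_tool:
  moves:
    - [[-0.3, 0.7, 0], 0]
    - [[-0.6, 1.4, 0], 0]
    - [[-0.8, 2, 0], 0]
    - [[-1.1, 2.7, 0], 0]
    - [[-1.4, 3.4, 0], 0]
    - [[-1.6, 4, 0], 0]
    - [[-1.6, 4, 0], 0]
    - [[-1.6, 4, 0], 0]

```text
time: 5.63
tool_pos: [560.6, -214.3, 90.3]
tcp_rot: [-180.0, -0.0, 112.3]
ft_force: [0.6, -1.0, -0.9]
finger_gap: 0.1
```

Call:
drive_tool:
  moves:
    - [[-0.3, 0.7, 0], 0]
    - [[-0.6, 1.4, 0], 0]
    - [[-0.8, 2, 0], 0]
    - [[-1.1, 2.7, 0], 0]
    - [[-1.4, 3.4, 0], 0]
    - [[-1.6, 4, 0], 0]
    - [[-1.6, 4, 0], 0]
    - [[-1.6, 4, 0], 0]

```text
time: 6.3
tool_pos: [559.7, -212.3, 90.4]
tcp_rot: [180.0, 0.2, 112.3]
ft_force: [5.2, -11.0, -7.5]
finger_gap: 0.2
```

```bash
python3 - <<'E'
from bench import r
import cv2
b=r.snapshot("scene")["pixels"][:,:,::-1][200:310,180:320]
cv2.imwrite("pics/t3.png",cv2.resize(b,None,fx=5,fy=5,interpolation=cv2.INTER_CUBIC));s=r.sense();print(s["tool_pos"],s["ft_force"])
E
```

```text
[ 559.76904097 -212.28054231   90.42062169] [  6.06950425 -11.20205657  -7.27889333]
```

View pics/t3.png

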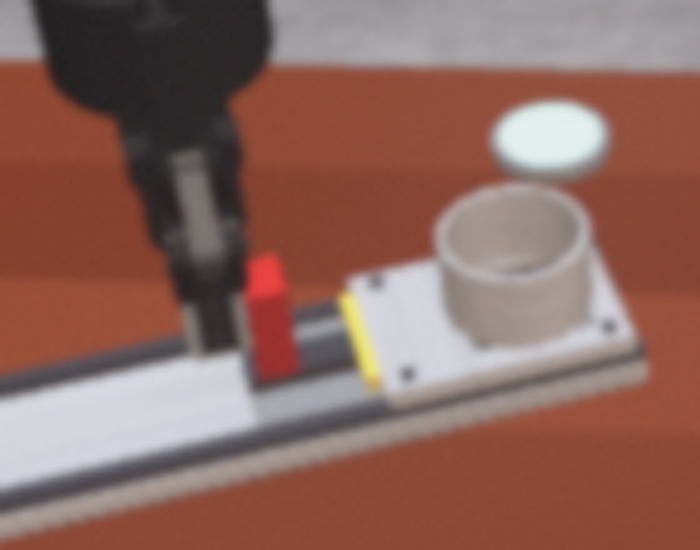

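Force has jumped to about 12 N, and the TCP stopped at y=-212.3, where I predicted it (-212.5). The dark foot meets the yellow bar at crop (350,345). Now I back off and lift.

Call:
drive_tool:
  moves:
    - [[1, -2, 0], 0]
    - [[2, -4, 0], 0]
    - [[4, -10, 0], 0]
    - [[7, -18, 0], 0]
    - [[11, -28, 0], 0]
    - [[13, -33, 10], 0]
    - [[13, -33, 40], 0]
    - [[13, -33, 75], 0]

```text
time: 7.02
tool_pos: [570.4, -243.4, 163.6]
tcp_rot: [-179.8, -0.3, 112.3]
ft_force: [1.2, -1.2, -0.6]
finger_gap: 0.1
```

Call:
drive_tool:
  moves:
    - [[0, -10, 35], 0]
    - [[0, -30, 60], 0]
    - [[0, -60, 80], 0]
    - [[0, -95, 90], 0]
    - [[0, -130, 90], 0]
    - [[0, -160, 90], 0]
    - [[0, -170, 90], 0]
    - [[0, -170, 90], 0]

```text
time: 7.68
tool_pos: [571.0, -416.6, 255.3]
tcp_rot: [-180.0, 0.0, 112.1]
ft_force: [0.5, 0.4, -0.2]
finger_gap: 0.1
```

```bash
python3 - <<'E'
from bench import r
import cv2
t=r.snapshot("top")["pixels"][:,:,::-1].copy();s=r.snapshot("scene")["pixels"][:,:,::-1].copy()
cv2.imwrite("pics/top4.png",t);cv2.imwrite("pics/scene4.png",s)
a=cv2.resize(t[155:265,320:480],None,fx=4,fy=4,interpolation=cv2.INTER_CUBIC)
b=cv2.resize(s[215:315,155:320],None,fx=4,fy=4,interpolation=cv2.INTER_CUBIC)[:,:640]
b=b[60:220]
cv2.imwrite("pics/t4.png",cv2.vconcat([a,b]));print(r.sense()["ft_force"],r.sense()["tool_pos"])
E
```

```text
[ 0.24994588  0.09162114 -0.01865739] [ 571.91985155 -413.23793122  255.20244936]
```

View pics/t4.png

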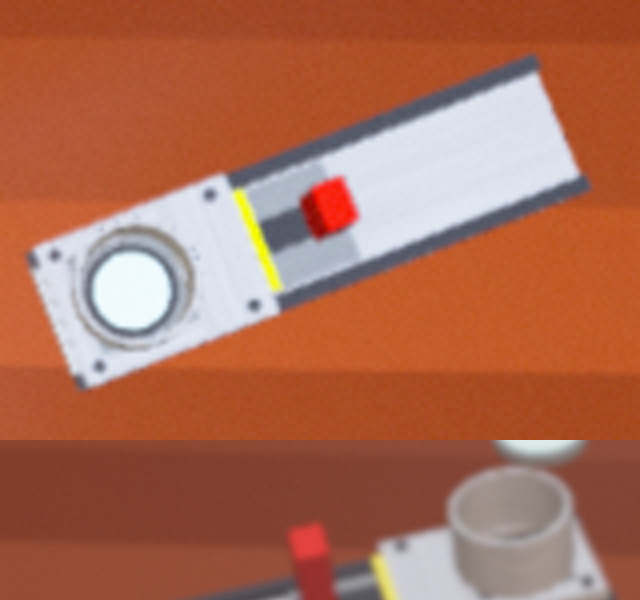

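View pics/top4.png

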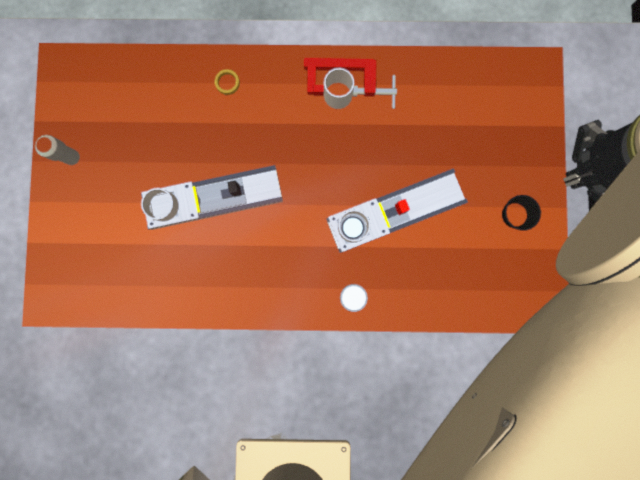

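```bash
python3 - <<'E'
import cv2
from h import *
P=atz("top",(320+(337+.5)/4-.5,155+(203+.5)/4-.5),98)
print(P, np.linalg.norm((P-[512.7,-107,98])[:2]))
a=cv2.resize(cv2.imread("pics/top4.png")[190:235,370:415],None,fx=11,fy=11,interpolation=cv2.INTER_CUBIC)
b=cv2.resize(cv2.imread("pics/scene4.png")[240:285,215:273],None,fx=11,fy=11,interpolation=cv2.INTER_CUBIC)[:495,:300*2]
c=cv2.hconcat([a,b]);cv2.imwrite("pics/t5.png",cv2.resize(c,None,fx=.7,fy=.7))
A=cv2.imread("pics/top0.png").astype(int);B=cv2.imread("pics/top4.png").astype(int)
print(abs(A-B)[160:230,140:290].max(),abs(A-B)[280:315,335:375].max())
E
```

```text
[ 550.97062508 -196.59529262   98.        ] 97.42667603945706
16 14
```

View pics/t5.png

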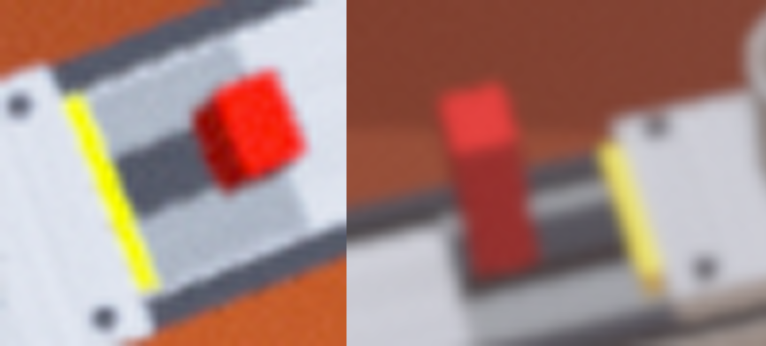

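```bash
python3 - <<'E'
from h import *
c4=lambda x,y:(320+(x+.5)/4-.5,155+(y+.5)/4-.5)
u=np.array([np.cos(np.radians(112.3)),np.sin(np.radians(112.3)),0])
g=lambda p:round(float(p@u),1)
print("disc start/now",g(atz("top",T(404,269),54)),g(atz("top",c4(131,290),54)),"tube top/bottom",g(atz("top",T(167,360),92)))
f=lambda x,y:(370+(x/.7+.5)/11-.5,190+(y/.7+.5)/11-.5)
for z in(56,60): print("foot front",g(atz("top",f(127,188),z)),"bar rear edge",g(atz("top",f(117,184),z)),"bar front",g(atz("top",f(100,192),z)),"post top",g(atz("top",c4(337,203),98)))
E
```

```text
disc start/now -392.4 -295.7 tube top/bottom -293.5
foot front -363.1 bar rear edge -361.2 bar front -356.7 post top -391.0
foot front -362.4 bar rear edge -360.5 bar front -356.0 post top -391.0
```

Three readings all suggest the foot may be about 2 mm short of the bar: disc to tube axis, foot to bar, and post to tube axis. There's plenty of time, so I'll go back, push again more firmly and look during contact.

Call:
drive_tool:
  moves:
    - [[0, 30, 0], 0]
    - [[0, 65, 0], 0]
    - [[0, 100, -10], 0]
    - [[0, 130, -40], 0]
    - [[0, 155, -65], 0]
    - [[0, 165, -80], 0]
    - [[0, 168, -90], 0]
    - [[0, 168, -90], 0]

```text
time: 8.45
tool_pos: [570.9, -242.5, 162.9]
tcp_rot: [-179.9, -0.2, 112.5]
ft_force: [-0.3, 0.1, -0.2]
finger_gap: -0.2
```

Call:
drive_tool:
  moves:
    - [[0, 0, -25], 0]
    - [[0, 0, -50], 0]
    - [[0, 0, -70], 0]
    - [[0, 0, -77], 0]
    - [[-2, 6, -77], 0]
    - [[-5, 13, -77], 0]
    - [[-8, 20, -77], 0]
    - [[-10, 26, -77], 0]

```text
time: 9.12
tool_pos: [562.8, -219.0, 90.4]
tcp_rot: [179.9, 0.1, 112.3]
ft_force: [0.3, -0.4, 0.0]
finger_gap: -0.0
```

Call:
drive_tool:
  moves:
    - [[-0.5, 1.2, 0], 0]
    - [[-1, 2.4, 0], 0]
    - [[-1.5, 3.6, 0], 0]
    - [[-2, 4.8, 0], 0]
    - [[-2.5, 6, 0], 0]
    - [[-3, 7.2, 0], 0]
    - [[-3, 7.2, 0], 0]
    - [[-3, 7.2, 0], 0]

```text
time: 9.78
tool_pos: [559.2, -212.7, 88.4]
tcp_rot: [180.0, 0.1, 112.3]
ft_force: [2.3, -2.7, -1.8]
finger_gap: 0.1
```

Call:
drive_tool:
  moves:
    - [[-0.2, 0.5, 0], 0]
    - [[-0.4, 1, 0], 0]
    - [[-0.6, 1.5, 0], 0]
    - [[-0.8, 2, 0], 0]
    - [[-1, 2.5, 0], 0]
    - [[-1.2, 3, 0], 0]
    - [[-1.2, 3, 0], 0]
    - [[-1.2, 3, 0], 0]

```text
time: 10.45
tool_pos: [559.1, -212.4, 88.5]
tcp_rot: [179.9, 0.4, 112.2]
ft_force: [9.6, -16.6, -11.1]
finger_gap: 0.1
```

```bash
cat > look.py <<'E'
import sys,cv2
from bench import r
n=sys.argv[1]
t=r.snapshot("top")["pixels"][:,:,::-1].copy();s=r.snapshot("scene")["pixels"][:,:,::-1].copy()
cv2.imwrite(f"pics/top{n}.png",t);cv2.imwrite(f"pics/scene{n}.png",s)
a=cv2.resize(t[190:250,335:415],None,fx=8,fy=8,interpolation=cv2.INTER_CUBIC)[:350]
b=cv2.resize(s[235:285,210:310],None,fx=6.4,fy=6.4,interpolation=cv2.INTER_CUBIC)[:250]
cv2.imwrite(f"pics/c{n}.png",cv2.vconcat([a,b[:,:640]]));q=r.sense();print(q["time"],q["ft_force"],q["tool_pos"])
E
python3 look.py 6
```

```text
10.55 [  9.53463853 -17.61775281 -10.37549724] [ 559.07906079 -212.45411776   88.52975777]
```

View pics/c6.png

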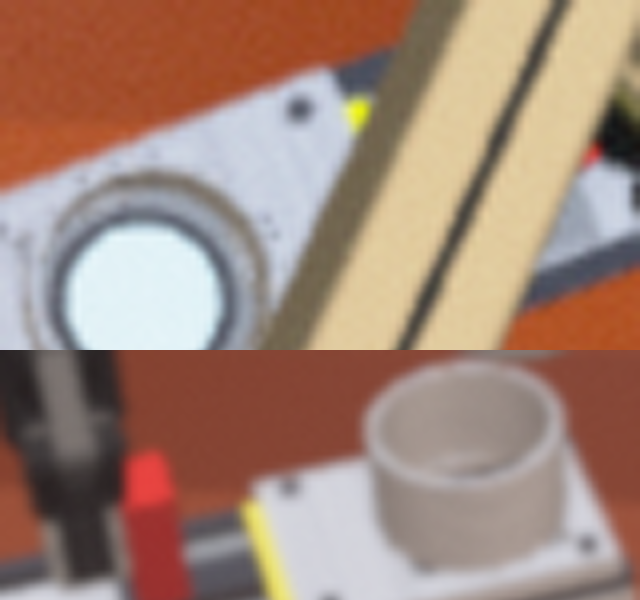

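Pushing 3 mm further raised the force to 20 N horizontally with no movement, so it is against a hard stop at the same spot. I'll release slowly and look again.

Call:
drive_tool:
  moves:
    - [[0.5, -1.3, 0], 0]
    - [[1, -2.6, 0], 0]
    - [[1.5, -3.9, 0], 0]
    - [[2, -5.2, 0], 0]
    - [[3, -7.5, 0], 0]
    - [[5, -13, 0], 0]
    - [[9, -22, 0], 0]
    - [[13, -32, 0], 0]

```text
time: 11.22
tool_pos: [571.2, -241.7, 88.3]
tcp_rot: [180.0, -0.0, 112.3]
ft_force: [-0.5, 0.5, -0.9]
finger_gap: 0.0
```

Call:
drive_tool:
  moves:
    - [[0, -2, 30], 0]
    - [[0, -10, 65], 0]
    - [[0, -30, 100], 0]
    - [[0, -60, 135], 0]
    - [[0, -95, 165], 0]
    - [[0, -130, 165], 0]
    - [[0, -160, 165], 0]
    - [[0, -170, 165], 0]

```text
time: 11.88
tool_pos: [569.9, -417.0, 254.4]
tcp_rot: [180.0, 0.2, 112.1]
ft_force: [0.7, 0.3, -0.1]
finger_gap: -0.3
```

```bash
python3 look.py 7; python3 - <<'E'
import cv2,numpy as np
# disc centroid (bright cyan-white inside tube) and red post centroid in both top pictures
for n in(4,6,7):
    a=cv2.imread(f"pics/top{n}.png");h=cv2.cvtColor(a,cv2.COLOR_BGR2HSV)
    c=a[205:250,335:375].astype(int);m=(c[...,0]>225)&(c[...,0]-c[...,2]>8);y,x=np.nonzero(m)
    d=(h[190:230,385:420,1]>200)&(h[190:230,385:420,2]>150)&((h[190:230,385:420,0]<4)|(h[190:230,385:420,0]>176));yy,xx=np.nonzero(d)
    print(n,x.mean()+335,y.mean()+205,m.sum(),"red",xx.mean()+385 if len(xx) else 0,yy.mean()+190 if len(yy) else 0,d.sum())
A=cv2.imread("pics/top0.png").astype(int);B=cv2.imread("pics/top7.png").astype(int)
print(abs(A-B)[160:230,140:290].max(),abs(A-B)[280:315,335:375].max())
E
```

```text
11.9833 [ 0.5342065   0.0091098  -0.42514955] [ 569.90006333 -413.99665839  252.40010799]
4 356.19320843091333 225.76580796252927 854 red 402.45744680851067 206.13829787234042 94
6 352.7014388489209 227.10071942446044 278 red 0 0 0
7 356.1079812206573 225.79694835680752 852 red 402.505376344086 206.1290322580645 93
16 11
```

View pics/c7.png

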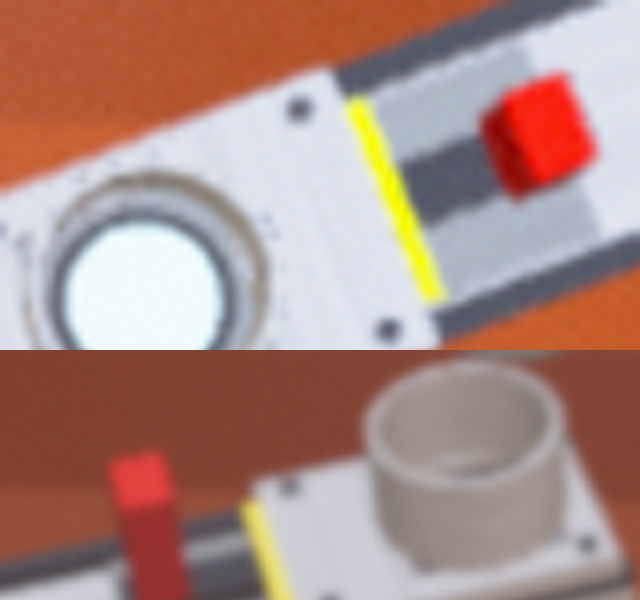

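The post and disc pixels are the same before and after the second push, and the foot meets the bar. The black unit and the loose disc are unchanged, so I'm handing in.

```bash
python3 -c "
from bench import r
print(r.hand_in())"
```

```text
the job is handed in; nothing more can be done
None
```

I pushed the red grip about 95 mm along its slide with the shut fingers until it hit the end stop, then backed off and lifted clear. The job was handed in at about 12 s.

- **At the stop:** a second, firmer push raised the horizontal force to about 20 N with no movement. After I let go slowly, the post and filter sat at the same pixels as after the first push (within 0.1 px). The foot meets the yellow bar in both views.
- **One disagreement:** position readings from the top camera put the post, foot and filter about 2 mm short of nominal. That is the size of the calibration error, and the push found a hard stop there.
- **Everything else:** the black grip and the loose glass disc look the same before and after in the top view. At hand-in the robot was touching nothing; the highest force I saw at the wrist was about 22 N.

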